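# Hold the pre-heat key of the standby generator

## Task

Pre-heat the standby generator from its start box: lift the yellow lid right back until it rests on its stop, take the key with the red bow out of the key block and push it fully home into the lock on the panel, rocking it a little to get it past the sticky pins. Only then turn it a quarter turn clockwise against its spring, and finish with the key still gripped and held turned. Leave the other two keys in the block and do not knock over or shift the other things on the bench.

Things in the scene. Friction and masses are not known exactly. Their poses are not given: they have to be found in the camera images.
- start_box: Start box, a grey steel case 145 mm deep (its x, away from the robot), 220 mm wide (y), 85 mm high, screwed to the bench; origin under its centre. A yellow lid covers its black top panel, where the lock sits. Two posts behind it are the lid's stop. When open, the lid rises 85 mm behind the lock's centre, leaning back 25 degrees, its handle 255 mm above the bench.
- lid (a joint): Opening angle of the yellow lid, rad: 0 shut, 2.0 leaning back on its stop. Hinged along the far top edge of the box. Let go, it falls shut below about 1.25 rad and falls back onto its stop beyond about 1.45. Weighs about 0.35 kg.
- lid_handle (a point): Middle of the lid's handle: a round steel bar 10 mm thick, 90 mm long between its arms (along y), 40 mm in front of the lid (35 mm clear gap), free from above; 98 mm above the bench when shut. The frame moves with the lid: shut, x points to the hinge, z up. In the lid's frame the bar is 185 mm in front of the hinge line and 12.5 mm above it. The lid is 220 wide, 145 deep, 27 mm high.
- lid_hinge (a point): Middle of the lid's hinge line, 86 mm above the bench; the hinge runs along this frame's y. x and z turn with the lid.
- lock (a point): Centre of the keyway mouth: top of the lock, a 39 mm brass disc in an aluminium collar, 93 mm above the bench, 8 mm above the panel; nothing on the panel stands higher. z points up out of the lock, x to the hinge; the frame is fixed to the box. The slot goes straight down, 5.2 by 11.2 mm, 34 mm deep, mouth flared 2.5 mm; at rest its long side lies along y (across the box).
- keyway (a point): Middle of the keyway, 16 mm below the lock's face; turns with the lock cylinder, slot's long side along its y. Three sprung, sticky pins reach into the slot about 10, 16 and 22 mm down. Pushed straight down, the key sticks at each pin until the push reaches about 7 to 13 N; rocked about 6 degrees to and fro about its own axis while pushed, it passes with about 8 N.
- plug (a joint): Turn of the lock cylinder, rad: 0 at rest, clockwise seen from above positive, stop at 1.57 (a quarter turn). A spring turns it back when let go: 0.05 N m at rest, 0.14 N m at the stop. The key has about 7 degrees of play in the slot, so turn the key that much further.
- key_block: Wooden key block, 50 mm (x) by 170 mm (y), 40 mm high, fixed to the bench; origin under its centre. Three keys stand upright in it, blade down, bows 55 mm apart in a row along y; which key is in which slot varies. The slots hold the blades loosely (6 by 12 mm).
- start_key_grip (a point): Centre of the red plastic bow of the start key: bow 10 mm thick along x, 30 mm wide along y, 40 mm high along z (z up). In the block this point is 64 mm above the bench. It is 20 mm below the key's top, 24 mm above the underside of the shoulder (8 by 16 mm), which stops on the block or on the lock's face: with the key home it is 24 mm above lock. 45 g.
- start_key_tip (a point): Tip of the start key's blade, 54 mm below the centre of its bow. The steel blade below the shoulder is 30 mm long, 4 mm thick (x), 10 mm wide (y), with a round nose; it works either way round.
- yellow_key_grip (a point): Centre of the yellow bow of another key, same shape and frame, in the block. Stays there.
- blue_key_grip (a point): Centre of the blue bow of a third key, same shape and frame, in the block. Stays there.
- screwdriver: Screwdriver, 200 mm, orange handle, lying on the bench. Bystander; origin on the bench under its middle.
- spanner: Steel spanner, 180 mm, lying on the bench. Bystander; origin under its middle.
- oil_bottle: Grey bottle, 68 mm across, 190 mm high, red cap. Bystander; origin under its centre.
- tape_roll: Roll of black tape, 96 mm across, 45 mm high. Bystander; origin under its centre.
- grease_tin: Steel tin, 84 mm across, 75 mm high. Bystander; origin under its centre.
Mind the look-alikes: they are no part of the job. There is more than one size of the part that bears start_key_grip; the job needs the smallest.

How it is judged:
On the way, in this order (a step that is already met when the one before it is completed fails the run):
1. the lid has been lifted back onto its stop (value of joint lid above 1.9 rad), for 0.3 s.
2. the red key is fully home in the lock before it is turned (z of start_key_grip in the frame of lock below 0.0265 m and horizontal distance between start_key_grip and lock below 0.004 m and value of joint plug below 0.4 rad), for 0.1 s.
At the end, for the whole second after the job is handed in: The lid rests on its stop (over 1.9 rad); the red key is home in the lock (within 2.5 mm of full depth, within 4 mm of the lock's centre, upright within 0.1 rad) and gripped by the fingers; the lock is turned at least 1.3 rad of its 1.57 rad quarter turn and stays there through the last second (value of joint plug above 1.3 rad and velocity of joint plug between -0.3 and 0.3 rad/s and value of joint lid above 1.9 rad and z of start_key_grip in the frame of lock below 0.0265 m and horizontal distance between start_key_grip and lock below 0.004 m and angle between the z axis of start_key_grip and the z axis of lock, either way round below 0.1 rad and contact force between the fingers and start_key above 1 N); the arm keeps its last pose, push and grip.
It fails at once if another key is taken out of the block (distance of any of yellow_key_grip, blue_key_grip from where it was at the start of the episode above 0.015 m).
It fails at once if a bystander on the bench is shifted or knocked over (distance of any of screwdriver, spanner, oil_bottle, tape_roll, grease_tin from where it was at the start of the episode above 0.03 m or angle between oil_bottle's own z axis and vertical above 0.5 rad).
It also fails if it takes over 70 s, if anything falls off the work surface, if the arm or the gripper's body presses on something with over 40 N, if the wrist force passes 120 N, or if a joint passes its speed limit or range.

## Robot

A 6-joint arm with a two-finger parallel gripper is mounted at the origin on the work surface. World frame = base frame: x ahead of the robot, y to its left, z up, the work surface at z = 0. Lengths are in m, angles in rad, forces in N, time in s.
With the tool pointing down it reaches from about 0.35 to 0.775 m from the base axis. Payload 5.5 kg.
Tool frame: the origin (TCP) lies between the finger pads; the fingertips stand 19 mm ahead of it and the grasp point (between the pads) is the TCP (env.tcp_to_tips is the distance from the TCP to the fingertips, in m); z points along the fingers, y is the direction in which the jaws open and shut (so a half turn about z gives the same grasp; the last joint's range is limited). The gripper opens to 85 mm and grips with 20 to 120 N. Pads are 22 mm wide; open, the fingers measure 114 mm over their backs; the gripper's body (76 mm by 85 mm) begins 54 mm behind the grasp point. The pads swing forward as they close: fully open they stand 13 mm farther back than shut.
Start: joints at [1.193, 0.313, 0.046, 1.304, 0, 1.431], TCP at [0.135, 0.559, 0.25] pointing down, gripper open.
Joint ranges: [-2.76, 2.76], [-0.86, 1.69], [-1.03, 1.26], [-2.2, 2.34], [-1.47, 1.5], [-3.14, 3.14]. Speed limits (rad/s): [2.57, 2.57, 3.14, 3.14, 3.14, 3.14].

## Interface

Orientations are given as a unit quaternion [w, x, y, z].
In Python, from workcell import env, eyes, job gives the robot as it stands. The module is installed in compiled form; this text tells all that it offers.
- The arm moves only by the tool move_arm, never from a script. Its argument "commands" is a list of rows, each a list of 3 entries, a list of its own where there are three numbers: the shift along the world's x, y, z as a fraction of full scale, then the turn, a rotation vector about the world's x, y, z as a fraction of full scale, then the gripper command: -1 is shut, 1 is fully open, values between are in proportion. In form: [[[x, y, z], [wx, wy, wz], gripper], ...]. A call has 1 to 5 rows; each row shifts and turns the commanded pose from where the row before left it; what a row does not reach is not made up. Full scale, the value 1, is 0.04 m for a shift and 8 degrees for a turn. A row lasts 1/10 s, in which the tool goes at most 50 mm and 8.59 degrees, less where a joint would pass 70% of its speed; a pose out of reach is approached as far as the arm can. A call with a number of a shift or a turn outside -1 to 1 is refused whole. A call with a gripper value outside its range is refused whole. The fingers move at their own pace and stop on an object; "newtons" is the grip in N (left out, the last holds). Time passes only in rows, so rows that do not move let the fingers close. It gives the time, the measured TCP pose, the force and the opening at its end, in the units of the state.
- env.get_state(): the state, without advancing time (a new reading comes with each control period).
- eyes.read_camera(name): name is "side" or "top" or "wrist"; returns a dict with "frame" (420x560x3 uint8, red, green, blue), "mtx" (3x3 intrinsics, pixels), "k1" (the pictures are not rectified: a ray, as slopes to the right and down, at radius r is drawn at 1 + k1 r^2 times it, then the intrinsics apply), "camera_from_world" (4x4, takes a point from world to camera coordinates); the wrist camera has in their place "mount" (4x4, takes a point from camera to tool coordinates, whose origin is the TCP and whose axes are the flange's). Camera axes: x right, y down, z forward; pixel columns grow to the right and rows downward; lengths in m; the calibration is good to about 2 mm. A picture is of the moment at which its call begins: read the wrist's pose just before it. There is no depth.
- job.hand_in(): hands the job in, once; it reports no verdict.
The state is a dict: "clock": time; "joint_pos": joint angles; "qvel": joint speeds; "tau": joint torques, N m; "tcp_pos": TCP position; "orientation": TCP orientation; "wrist_force": force on the tool from outside, world axes, zero at the start; "ft_torque": the same for the moment, N m; "finger_gap": finger opening in m.
Only numpy, scipy, OpenCV 4.12 (cv2) and the standard library are available. Lean on these libraries where they do the work, as an engineer would, in place of code of your own. Each camera call takes 0.05 s, during which the arm holds its last target.

## Working session

There is one attempt and no reset: what is moved stays moved. The work goes in short steps, Python scripts to look and compute and a tool call to move; the robot and the scene stay as the last step left them, time stands still between calls to the robot, and variables do not carry over. Pictures are saved under pics/ and viewed, and the job is handed in when it is done.

Besides the shell and the picture viewer there is one more tool, called after ">>>" as name([rows], argument=value, ...), one row to a line, values as JSON. move_arm: Moves the arm, as the interface text tells. Its arguments: {"type":"object","properties":{"commands":{"type":"array","items":{"type":"array"}},"newtons":{"type":"number"}},"required":["commands"]}

```bash
mkdir -p pics; python3 - <<'E'
from workcell import env,eyes,job
import cv2,pickle
print(env.get_state())
d={}
for n in ["side","top","wrist"]:
    r=eyes.read_camera(n); d[n]=r
    cv2.imwrite(f"pics/{n}0.png",r["frame"][:,:,::-1])
    print(n,{k:v for k,v in r.items() if k!="frame"})
pickle.dump(d,open("d0.pkl","wb"))
E
```

```text
{'clock': 0.0, 'joint_pos': array([ 1.19341797e+00,  3.14001779e-01,  4.49427189e-02,  1.30357675e+00,
       -2.95834838e-05,  1.43116970e+00]), 'qvel': array([ 9.26364647e-06, -6.25288384e-04,  2.34463131e-04, -2.08271707e-03,
       -9.68636579e-04, -9.03723401e-04]), 'tau': array([-1.27531825e-03, -4.80625212e+01,  2.98534745e+01,  1.92893978e-02,
       -2.72779052e-04,  4.75993048e-06]), 'tcp_pos': array([0.1352748 , 0.55836183, 0.24939322]), 'orientation': array([-2.20815838e-04,  1.18596015e-01,  9.92942163e-01, -8.92962341e-04]), 'wrist_force': array([ 0.11763338, -0.56448467,  0.73269591]), 'ft_torque': array([-0.04535364, -0.0258335 ,  0.00273611]), 'finger_gap': 0.08532105552872396}
side {'mtx': array([[416.10903622,   0.        , 274.34380109],
       [  0.        , 416.10903622, 212.10092193],
       [  0.        ,   0.        ,   1.        ]]), 'k1': -0.051471364905525875, 'camera_from_world': array([[ 0.90322469, -0.42894329,  0.01388553, -0.4783407 ],
       [-0.30946842, -0.67338122, -0.67140675,  0.26419426],
       [ 0.29734567,  0.60213402, -0.74095895,  0.960607
[... 377 characters left out ...]
, -0.14599009,  0.55230573],
       [ 0.14614239,  0.00284632, -0.98925947,  1.3960243 ],
       [ 0.        ,  0.        ,  0.        ,  1.        ]])}
wrist {'mtx': array([[351.22379784,   0.        , 281.12750049],
       [  0.        , 351.22379784, 213.46834091],
       [  0.        ,   0.        ,   1.        ]]), 'k1': -0.03850074611402351, 'mount': array([[ 1.31919358e-03, -9.49835683e-01, -3.12746598e-01,
         7.98914360e-02],
       [ 9.99999053e-01,  1.13072688e-03,  7.83981634e-04,
         3.14639177e-04],
       [-3.91022746e-04, -3.12747336e-01,  9.49836276e-01,
        -1.24271579e-01],
       [ 0.00000000e+00,  0.00000000e+00,  0.00000000e+00,
         1.00000000e+00]])}
```

View pics/top0.png

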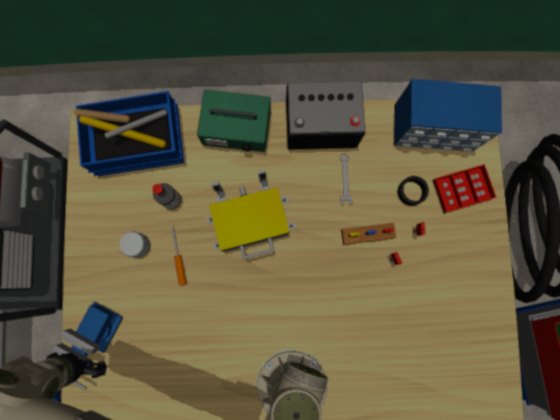

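View pics/side0.png

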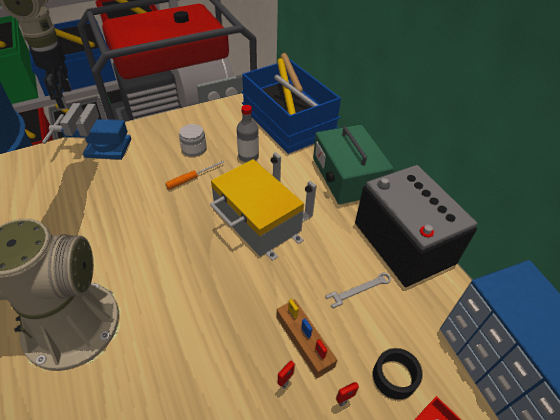

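View pics/wrist0.png

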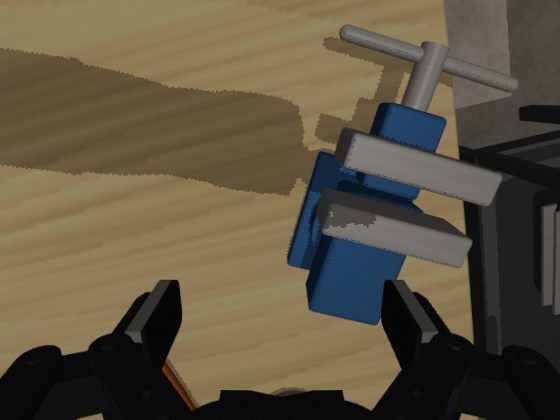

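```bash
cat > h.py <<'E'
import numpy as np,cv2,pickle
from scipy.spatial.transform import Rotation as R
def undist(r,uv):
    K=r["mtx"];p=(np.array(uv,float)-K[:2,2])/K[0,0]
    rd=np.linalg.norm(p); s=rd
    for _ in range(30): s=rd/(1+r["k1"]*s*s)
    return p*(s/rd if rd>0 else 1)
def c2w(r,st=None):
    if "mount" in r:
        T=np.eye(4);q=st["orientation"];T[:3,:3]=R.from_quat([q[1],q[2],q[3],q[0]]).as_matrix();T[:3,3]=st["tcp_pos"]
        return T@r["mount"]
    return np.linalg.inv(r["camera_from_world"])
def ray(r,uv,st=None):
    T=c2w(r,st);p=undist(r,uv);d=T[:3,:3]@np.array([*p,1]);return T[:3,3],d/np.linalg.norm(d)
def atz(r,uv,z,st=None):
    o,d=ray(r,uv,st);return o+d*(z-o[2])/d[2]
def tri(*a):
    A=np.zeros((3,3));b=np.zeros(3)
    for o,d in a:
        P=np.eye(3)-np.outer(d,d);A+=P;b+=P@o
    x=np.linalg.solve(A,b);return x,[np.linalg.norm((np.eye(3)-np.outer(d,d))@(x-o)) for o,d in a]
def proj(r,X,st=None):
    p=np.linalg.inv(c2w(r,st))@np.append(X,1);p=p[:2]/p[2];p=p*(1+r["k1"]*(p@p));return p*r["mtx"][0,0]+r["mtx"][:2,2]
def crop(r,x0,y0,w,h,s,name):
    cv2.imwrite(name,cv2.resize(r["frame"][y0:y0+h,x0:x0+w,::-1],None,fx=s,fy=s,interpolation=cv2.INTER_CUBIC))
E
python3 - <<'E'
from h import *
d=pickle.load(open("d0.pkl","rb"))
crop(d["top"],330,170,130,100,6,"pics/c1.png")
crop(d["top"],190,160,130,110,5,"pics/c2.png")
crop(d["side"],260,280,140,110,5,"pics/c3.png")
crop(d["side"],190,140,160,120,5,"pics/c4.png")
E
```

```text
(no output)
```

View pics/c1.png

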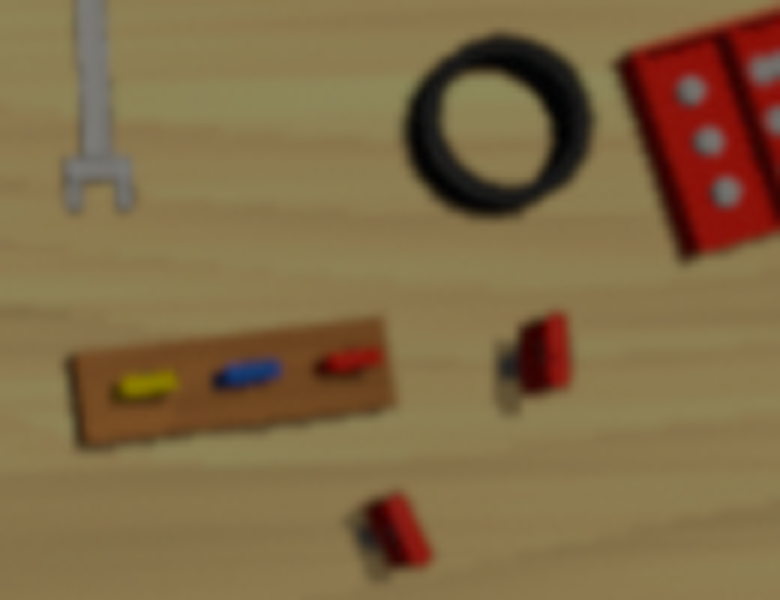

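View pics/c2.png

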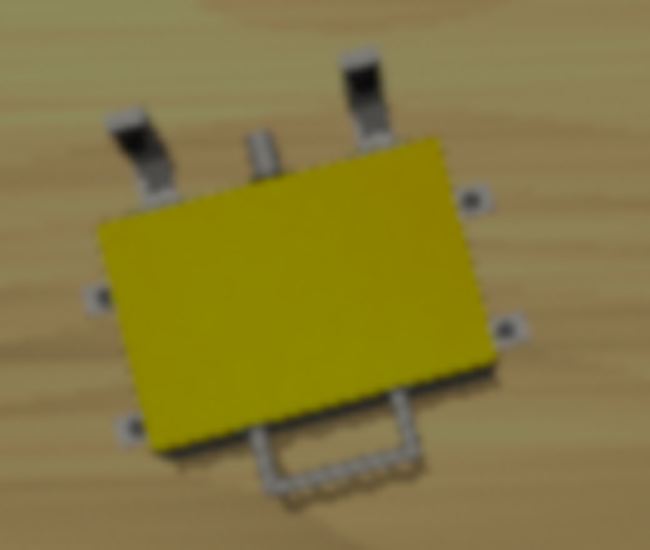

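View pics/c3.png

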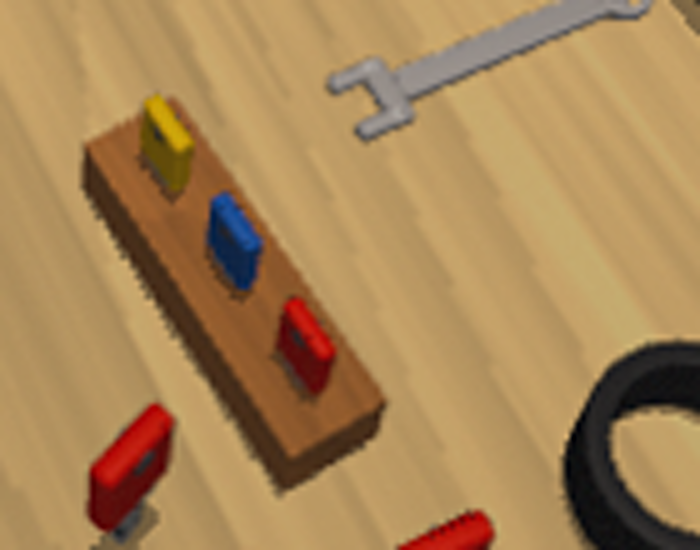

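View pics/c4.png

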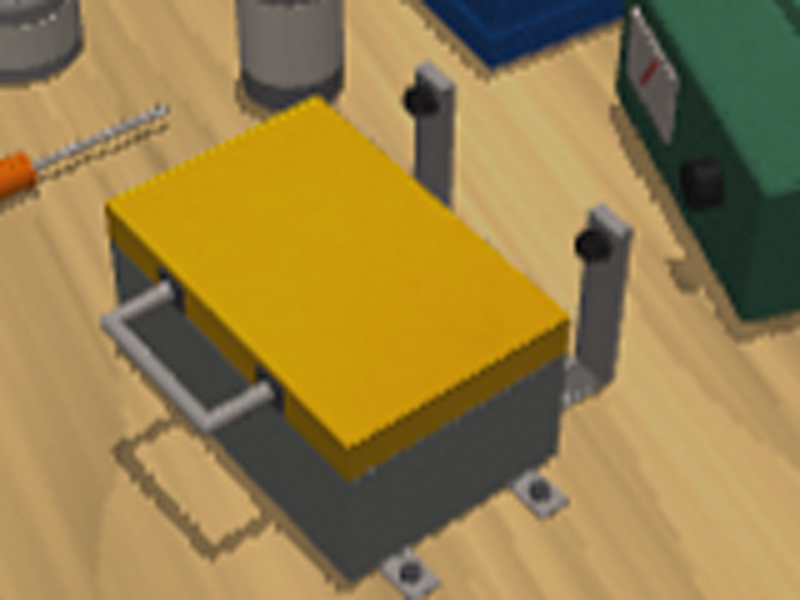

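```bash
python3 - <<'E'
from h import *
np.set_printoptions(precision=4,suppress=True)
d=pickle.load(open("d0.pkl","rb"));t=d["top"];s=d["side"]
f=lambda x,y:(190+x/5,160+y/5)
g=lambda x,y:(190+x/5,140+y/5)
P=[atz(t,f(*p),.112) for p in [(100,228),(440,140),(493,362),(155,452)]]
S=[atz(s,g(*p),.112) for p in [(318,97),(568,322),(348,448),(107,206)]]
for n,P in(("top",P),("side",S)):
  print(n,*P,np.mean(P,0)); 
  for i in range(4):
    v=P[(i+1)%4]-P[i];print(np.linalg.norm(v),np.degrees(np.arctan2(v[1],v[0])))
print("handle",[atz(t,f(*p),.0985) for p in[(275,487),(415,455)]],[atz(s,g(*p),.0985) for p in[(112,322),(210,425)]])
c=lambda x,y:(330+x/6,170+y/6)
e=lambda x,y:(260+x/5,280+y/5)
for n,p,q in(("y",(147,383),(167,114)),("b",(252,372),(236,214)),("r",(352,358),(306,320))):
    print(n,atz(t,c(*p),.084),atz(s,e(*q),.084),tri(ray(t,c(*p)),ray(s,e(*q))))
K=[atz(t,c(*p),.04) for p in [(70,355),(383,317),(395,405),(82,447)]];print("block",*K,np.mean(K,0))
K=[atz(s,e(*p),.04) for p in [(85,150),(175,98),(385,405),(285,462)]];print("block",*K,np.mean(K,0))
E
```

```text
top [0.5701 0.2384 0.112 ] [0.6188 0.0268 0.112 ] [ 0.4797 -0.0012  0.112 ] [0.431  0.2061 0.112 ] [0.5249 0.1175 0.112 ]
0.21708131058757305 -77.03184818213509
0.14182251142324526 -168.6101432686437
0.21298384196789782 103.24237185192179
0.1427881840894206 13.045875049064755
side [0.5762 0.2406 0.112 ] [0.6231 0.0239 0.112 ] [ 0.4851 -0.0059  0.112 ] [0.4357 0.2053 0.112 ] [0.53  0.116 0.112]
0.2217256014236592 -77.78209296327061
0.14117323437032478 -167.81157446649487
0.21690348760597242 103.16616720613304
0.14484172942638027 14.108774271824016
handle [array([0.4083, 0.1344, 0.0985]), array([0.4253, 0.0481, 0.0985])] [array([0.412 , 0.1348, 0.0985]), array([0.4327, 0.0471, 0.0985])]
y [ 0.4717 -0.2074  0.084 ] [ 0.4764 -0.2073  0.084 ] (array([ 0.4736, -0.2078,  0.086 ]), [np.float64(0.0021991760468679125), np.float64(0.0021991760468678045)])
b [ 0.4757 -0.2626  0.084 ] [ 0.481  -0.2628  0.084 ] (array([ 0.4779, -0.263 ,  0.0861]), [np.float64(0.002533578193829901), np.float64(0.002533578193829839)])
r [ 0.4813 -0.3156  0.084 ] [ 0.4844 -0.3172  0.084 ] (array([ 0.483 , -0.3164,  0.0831]), [np.float64(0.0017223511162145605), np.float64(0.0017223511162146256)])
block [ 0.4921 -0.1747  0.04  ] [ 0.5073 -0.3453  0.04  ] [ 0.4596 -0.3486  0.04  ] [ 0.4426 -0.1786  0.04  ] [ 0.4754 -0.2618  0.04  ]
block [ 0.4472 -0.1865  0.04  ] [ 0.4971 -0.1798  0.04  ] [ 0.5098 -0.3491  0.04  ] [ 0.4596 -0.3523  0.04  ] [ 0.4784 -0.2669  0.04  ]
```

Candidates for the red key, in top-view pixels: the red bow in the block at (388,230), and two red keys standing on the bench at (397,258) and (421,229). The crop shows the block one is the same size as its yellow and blue neighbours, while the other two are larger and outside the block. The block one is the start key. First I move over the lid handle, at about (0.419, 0.091).

>>> move_arm([
  [[0.59,-0.97,0],[0,0,-0.66],1],
  [[0.59,-0.97,0],[0,0,-0.66],1],
  [[0.59,-0.97,0],[0,0,-0.66],1],
  [[0.59,-0.97,0],[0,0,-0.66],0.4],
  [[0.59,-0.97,0],[0,0,-0.66],0],
], newtons=25)

```text
clock: 0.65
tcp_pos: [0.2538, 0.3632, 0.2501]
orientation: [0.0, 0.344, 0.939, -0.0]
wrist_force: [1.9, -0.2, 0.6]
finger_gap: 0.059
```

>>> move_arm([
  [[0.59,-0.97,0],[0,0,-0.66],-0.15],
  [[0.59,-0.97,0],[0,0,-0.66],-0.15],
  [[0.59,-0.97,0],[0,0,-0.66],-0.15],
  [[0.59,-0.97,0],[0,0,-0.66],-0.15],
  [[0.59,-0.97,0],[0,0,-0.66],-0.15],
])

```text
clock: 1.15
tcp_pos: [0.3719, 0.1691, 0.2503]
orientation: [0.0, 0.549, 0.836, 0.0]
wrist_force: [0.5, 1.7, -0.4]
finger_gap: 0.0362
```

```bash
cat >> h.py <<'E'
def stat():
    from workcell import env
    s=env.get_state();q=s["orientation"];M=R.from_quat([q[1],q[2],q[3],q[0]]).as_matrix()
    print("t%.2f"%s["clock"],"tcp",np.round(s["tcp_pos"],4),"jaw%.2f"%np.degrees(np.arctan2(M[1,1],M[0,1])),"z",np.round(M[:,2],3),"gap%.4f"%s["finger_gap"],"F",np.round(s["wrist_force"],1),"T",np.round(s["ft_torque"],2),"q",np.round(s["joint_pos"],3))
    return s
E
python3 -c "
from h import *
stat()"
```

```text
t1.15 tcp [0.3719 0.1691 0.2503] jaw23.36 z [ 0.  0. -1.] gap0.0362 F [ 0.5  1.7 -0.4] T [ 0.02 -0.07  0.03] q [ 0.23  -0.01  -0.339  1.242  0.     1.393]
```

>>> move_arm([
  [[0.4,-0.65,-0.5],[0,0,-0.45],-0.15],
  [[0.4,-0.65,-0.5],[0,0,-0.45],-0.15],
  [[0.4,-0.65,-0.5],[0,0,-0.45],-0.15],
  [[0,0,0],[0,0,0],-0.15],
])

```text
clock: 1.55
tcp_pos: [0.4195, 0.0903, 0.1878]
orientation: [-0.001, 0.626, 0.78, -0.001]
wrist_force: [-0.6, 0.6, -0.6]
finger_gap: 0.0364
```

```bash
cat >> h.py <<'E'
def look(name,tag):
    from workcell import eyes
    s=stat();r=eyes.read_camera(name)
    pickle.dump((s,r),open(f"{name}{tag}.pkl","wb"));cv2.imwrite(f"pics/{name}{tag}.png",r["frame"][:,:,::-1]);return s,r
E
python3 -c "
from h import *
look('wrist',1)"
```

```text
t1.55 tcp [0.4195 0.0903 0.1878] jaw12.46 z [-0.003 -0.001 -1.   ] gap0.0364 F [-0.6  0.6 -0.6] T [0.01 0.04 0.01] q [ 2.500e-02  6.700e-02 -4.160e-01  1.091e+00 -1.000e-03  1.378e+00]
```

View pics/wrist1.png

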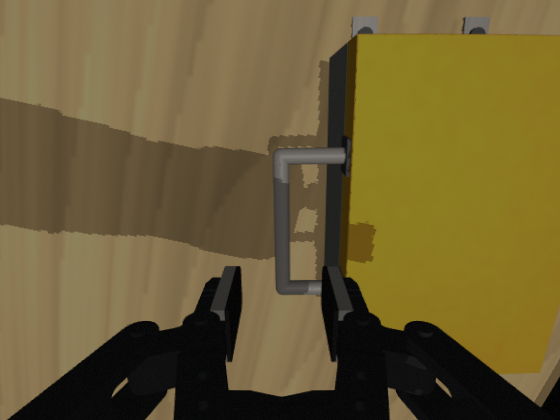

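```bash
python3 -c "
from h import *
s,r=pickle.load(open('wrist1.pkl','rb'))
a=atz(r,(280.5,156),.0985,s);b=atz(r,(283.5,287.5),.0985,s);print(a,b,(a+b)/2,np.linalg.norm(a-b),np.degrees(np.arctan2(*(a-b)[1::-1])))
print(proj(r,np.array([*s['tcp_pos'][:2],.0985]),s))
"
```

```text
[0.40925091 0.13613018 0.0985    ] [0.43086487 0.04824243 0.0985    ] [0.42005789 0.0921863  0.0985    ] 0.09050646794057536 103.8163868213958
[280.62602006 228.31961289]
```

>>> move_arm([
  [[0,0.03,-0.75],[0,0,0.1],-0.15],
  [[0,0.03,-0.75],[0,0,0],-0.15],
  [[0,0,-0.75],[0,0,0],-0.15],
  [[0,0,0],[0,0,0],-1],
  [[0,0,0],[0,0,0],-1],
], newtons=25)

```text
clock: 2.1
tcp_pos: [0.4183, 0.0959, 0.1008]
orientation: [-0.001, 0.618, 0.786, -0.001]
wrist_force: [-7.4, -0.9, -2.0]
finger_gap: 0.0093
```

>>> move_arm([
  [[0,0,0],[0,0,0],-1],
  [[0,0,0.1],[0,0,0],-1],
  [[0,0,0.1],[0,0,0],-1],
])

```text
clock: 2.4
tcp_pos: [0.419, 0.096, 0.1093]
orientation: [-0.001, 0.618, 0.786, 0.001]
wrist_force: [-3.8, 4.2, -1.8]
finger_gap: 0.0089
```

```bash
python3 -c "
from h import *
stat()
H=np.array([.6003,.086]);n=11;r=np.hypot(.185,.0125);a0=np.pi-np.arctan2(.0125,.185)
p=[]
for k in range(0,15):
    th=2.0*k/14;a=a0-th;p.append((-.185-r*np.cos(a)*-1, r*np.sin(a)+.086))
p=np.array(p);p[:,0]=r*np.cos(a0-np.arange(15)*2/14)
for k in range(15):
  u=np.array([np.cos(.227),np.sin(.227)]);print(k,np.round([.6003+p[k,0]*u[0],.1338+p[k,0]*u[1],p[k,1]],4), np.round((np.array([(p[k,0]-p[k-1,0])*u[0],(p[k,0]-p[k-1,0])*u[1],p[k,1]-p[k-1,1]])/.04),2) if k else '')
"
```

```text
t2.40 tcp [0.419  0.096  0.1093] jaw13.61 z [-0.     0.002 -1.   ] gap0.0089 F [-3.8  4.2 -1.8] T [ 0.74  0.84 -0.11] q [ 0.037  0.135 -0.549  0.886  0.002  1.37 ]
0 [0.42   0.0922 0.0985] 
1 [0.4236 0.093  0.1247] [0.09 0.02 0.66]
2 [0.4308 0.0946 0.1501] [0.18 0.04 0.64]
3 [0.4414 0.0971 0.1743] [0.27 0.06 0.6 ]
4 [0.4553 0.1003 0.1966] [0.35 0.08 0.56]
5 [0.4721 0.1042 0.2166] [0.42 0.1  0.5 ]
6 [0.4915 0.1087 0.234 ] [0.49 0.11 0.44]
7 [0.5132 0.1137 0.2484] [0.54 0.12 0.36]
8 [0.5366 0.1191 0.2595] [0.59 0.14 0.28]
9 [0.5613 0.1248 0.267 ] [0.62 0.14 0.19]
10 [0.5868 0.1307 0.2709] [0.64 0.15 0.1 ]
11 [0.6126 0.1366 0.271 ] [0.64 0.15 0.  ]
12 [0.6381 0.1425 0.2673] [ 0.64  0.15 -0.09]
13 [0.6629 0.1483 0.2599] [ 0.62  0.14 -0.18]
14 [0.6864 0.1537 0.249 ] [ 0.59  0.14 -0.27]
```

>>> move_arm([
  [[0.08,0.02,0.4],[0,0,0],-1],
  [[0.18,0.04,0.64],[0,0,0],-1],
  [[0.27,0.06,0.6],[0,0,0],-1],
  [[0.35,0.08,0.56],[0,0,0],-1],
])

```text
clock: 2.8
tcp_pos: [0.4514, 0.1036, 0.1981]
orientation: [-0.002, 0.618, 0.786, -0.002]
wrist_force: [-8.8, 2.4, 2.1]
finger_gap: 0.0089
```

```bash
python3 -c "
from h import *
look('side',2)"
```

```text
t2.80 tcp [0.4514 0.1036 0.1981] jaw13.60 z [-0.005  0.    -1.   ] gap0.0089 F [-8.8  2.4  2.1] T [ 0.35  1.73 -0.07] q [ 5.200e-02  1.260e-01 -3.230e-01  1.127e+00  1.000e-03  1.385e+00]
```

View pics/side2.png

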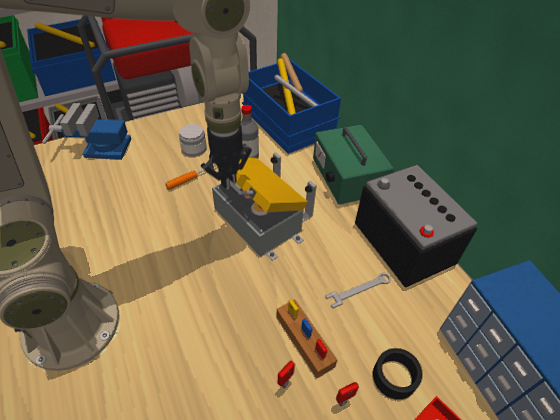

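The lid is coming up with the handle held in the fingers at about (245,185) in the side view. I carry on along the arc.

>>> move_arm([
  [[0.42,0.1,0.5],[0,0,0],-1],
  [[0.49,0.11,0.43],[0,0,0],-1],
  [[0.54,0.12,0.36],[0,0,0],-1],
  [[0.59,0.14,0.28],[0,0,0],-1],
  [[0.62,0.14,0.19],[0,0,0],-1],
])

```text
clock: 3.35
tcp_pos: [0.5623, 0.1293, 0.2707]
orientation: [0.001, 0.618, 0.786, 0.003]
wrist_force: [-2.4, 4.7, 0.6]
finger_gap: 0.0089
```

>>> move_arm([
  [[0.64,0.15,0.1],[0,0,0],-1],
  [[0.64,0.15,0.0],[0,0,0],-1],
  [[0.64,0.15,-0.09],[0,0,0],-1],
  [[0.62,0.14,-0.18],[0,0,0],-1],
])

```text
clock: 3.75
tcp_pos: [0.6649, 0.1529, 0.263]
orientation: [0.002, 0.618, 0.786, 0.003]
wrist_force: [-1.4, 3.0, -2.5]
finger_gap: 0.0088
```

```bash
python3 -c "
from h import *
look('side',3)"
```

```text
t3.75 tcp [0.6649 0.1529 0.263 ] jaw13.62 z [ 0.006  0.003 -1.   ] gap0.0088 F [-1.4  3.  -2.5] T [ 0.69  0.62 -0.06] q [0.108 0.529 0.403 1.439 0.002 1.441]
```

View pics/side3.png

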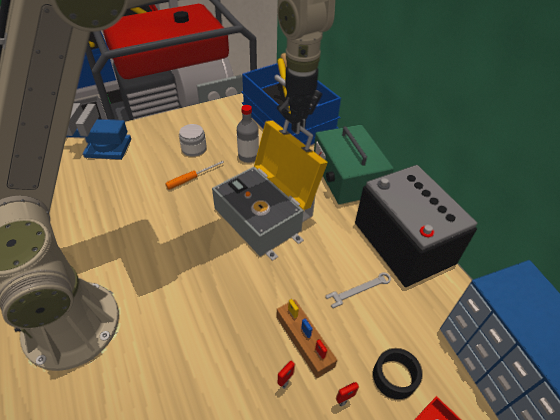

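>>> move_arm([
  [[0.4,0.1,-0.17],[0,0,0],-1],
  [[0.3,0.07,-0.15],[0,0,0],-1],
  [[0,0,0],[0,0,0],-1],
])

```text
clock: 4.1
tcp_pos: [0.685, 0.1574, 0.2506]
orientation: [-0.003, 0.618, 0.786, -0.004]
wrist_force: [-25.0, -4.0, 15.3]
finger_gap: 0.009
```

```bash
python3 -c "
from h import *
stat()"
```

```text
t4.10 tcp [0.685  0.1574 0.2506] jaw13.60 z [-0.009 -0.003 -1.   ] gap0.0090 F [-25.   -4.   15.3] T [-0.73  4.72 -0.06] q [ 1.120e-01  5.920e-01  4.780e-01  1.467e+00 -1.000e-03  1.446e+00]
```

>>> move_arm([
  [[-0.1,0,0.1],[0,0,0],-0.2],
  [[0,0,0],[0,0,0],-0.2],
  [[0,0,0.3],[0,0,0],-0.1],
  [[0,0,0.8],[0,0,0],-0.1],
  [[0,0,0.8],[0,0,0],-0.1],
])

```text
clock: 4.6
tcp_pos: [0.6872, 0.1578, 0.3282]
orientation: [0.001, 0.619, 0.786, 0.0]
wrist_force: [1.1, -0.2, 0.6]
finger_gap: 0.0386
```

```bash
python3 -c "
from h import *
look('side',4);look('top',4)
crop(pickle.load(open('side4.pkl','rb'))[1],180,80,180,180,3,'pics/s4c.png')
crop(pickle.load(open('top4.pkl','rb'))[1],190,150,140,110,5,'pics/t4c.png')"
```

```text
t4.60 tcp [0.6872 0.1578 0.3282] jaw13.57 z [ 0.001 -0.    -1.   ] gap0.0386 F [ 1.1 -0.2  0.6] T [-0.04 -0.06 -0.02] q [ 0.112  0.61   0.699  1.658 -0.     1.446]
t4.65 tcp [0.6882 0.1579 0.3351] jaw13.56 z [ 0.01   0.001 -1.   ] gap0.0386 F [-2.5  0.5  4.2] T [-0.09  0.15  0.03] q [ 0.112  0.607  0.71   1.664 -0.     1.446]
```

View pics/s4c.png

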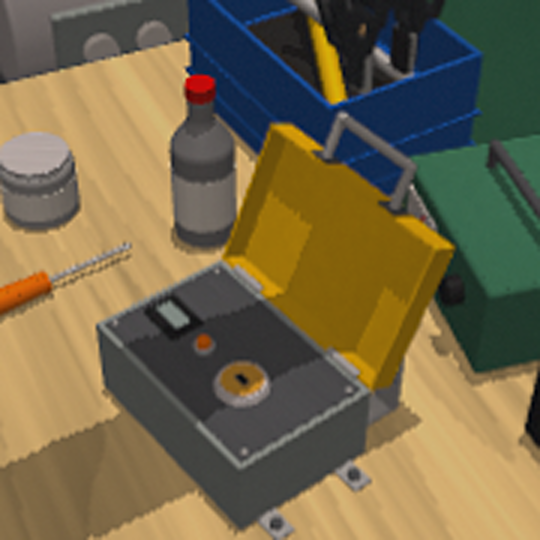

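View pics/t4c.png

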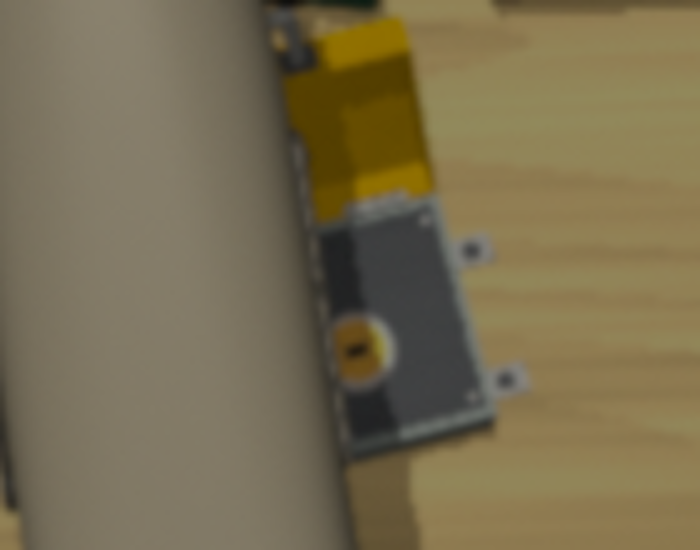

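```bash
python3 -c "
from h import *
d=pickle.load(open('d0.pkl','rb'));t=d['top'];s=d['side']
a=(261.6,220.);b=(180+241/3,80+379/3)
print(atz(t,a,.093),atz(s,b,.093),tri(ray(t,a),ray(s,b)))"
```

```text
[0.52289737 0.08073786 0.093     ] [0.52558033 0.08064192 0.093     ] (array([0.52407321, 0.08036739, 0.09358885]), [np.float64(0.0012928008544576658), np.float64(0.001292800854457632)])
```

>>> move_arm([
  [[-0.24,-0.54,0],[0,0,0.98],0],
  [[-0.24,-0.54,0],[0,0,0.98],0],
  [[-0.24,-0.54,0],[0,0,0.98],0],
  [[-0.24,-0.54,0],[0,0,0.98],0],
  [[-0.24,-0.54,0],[0,0,0.98],0],
])

```text
clock: 5.2
tcp_pos: [0.6391, 0.049, 0.3273]
orientation: [0.001, 0.316, 0.949, 0.0]
wrist_force: [-0.3, 0.4, 0.5]
finger_gap: 0.0425
```

>>> move_arm([
  [[-0.24,-0.54,0],[0,0,0.98],0],
  [[-0.24,-0.54,0],[0,0,0.98],0],
  [[-0.24,-0.54,0],[0,0,0.98],0],
  [[-0.24,-0.54,0],[0,0,0.98],0],
  [[-0.24,-0.54,0],[0,0,0.98],0],
])

```text
clock: 5.7
tcp_pos: [0.591, -0.0592, 0.3273]
orientation: [0.001, -0.02, 1.0, -0.0]
wrist_force: [-0.7, -0.1, -0.2]
finger_gap: 0.0426
```

>>> move_arm([
  [[-0.24,-0.54,-0.2],[0,0,0.98],0],
  [[-0.24,-0.54,-0.2],[0,0,0.98],0],
  [[-0.24,-0.54,-0.2],[0,0,0.98],0],
  [[-0.24,-0.54,-0.2],[0,0,0.98],0],
  [[-0.24,-0.54,-0.2],[0,0,0.98],0],
])

```text
clock: 6.2
tcp_pos: [0.5429, -0.1673, 0.2871]
orientation: [0.001, -0.354, 0.935, -0.001]
wrist_force: [0.8, 0.5, 0.2]
finger_gap: 0.0428
```

```bash
python3 -c "
from h import *
stat()"
```

```text
t6.20 tcp [ 0.5429 -0.1673  0.2871] jaw131.49 z [ 0.002 -0.001 -1.   ] gap0.0428 F [0.8 0.5 0.2] T [0.03 0.04 0.01] q [-0.44   0.291  0.105  1.382 -0.    -1.164]
```

>>> move_arm([
  [[-0.21,-0.53,-0.2],[0,0,0.97],0],
  [[-0.21,-0.53,-0.2],[0,0,0.97],0],
  [[-0.21,-0.53,-0.2],[0,0,0.97],0],
  [[-0.21,-0.53,-0.2],[0,0,0.97],0],
])

```text
clock: 6.6
tcp_pos: [0.5093, -0.2522, 0.2551]
orientation: [0.0, -0.592, 0.806, -0.001]
wrist_force: [-0.3, -0.3, -0.0]
finger_gap: 0.0428
```

>>> move_arm([
  [[-0.21,-0.53,-0.2],[0,0,0.97],0],
  [[-0.21,-0.53,-0.2],[0,0,0.97],0],
  [[-0.21,-0.53,-0.2],[0,0,0.97],0],
  [[0,0,0],[0,0,0],0],
])

```text
clock: 7.0
tcp_pos: [0.483, -0.317, 0.23]
orientation: [0.0, 0.74, -0.673, 0.0]
wrist_force: [-0.0, -1.1, -0.8]
finger_gap: 0.0427
```

```bash
python3 -c "
from h import *
look('wrist',5)"
```

```text
t7.00 tcp [ 0.483 -0.317  0.23 ] jaw-174.59 z [-0.    -0.001 -1.   ] gap0.0427 F [-0.  -1.1 -0.8] T [ 0.04 -0.02 -0.05] q [-7.190e-01  3.240e-01  1.200e-02  1.258e+00 -1.000e-03 -2.384e+00]
```

View pics/wrist5.png

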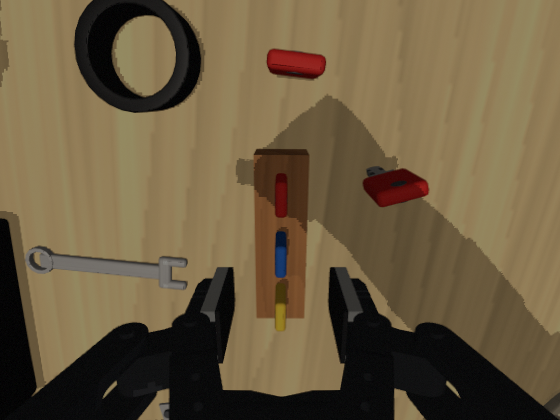

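```bash
python3 -c "
from h import *
s,r=pickle.load(open('wrist5.pkl','rb'))
crop(r,240,140,90,100,6,'pics/c5.png')
print(proj(r,np.array([.483,-.317,.084]),s))"
```

```text
[281.63148596 203.03258015]
```

View pics/c5.png

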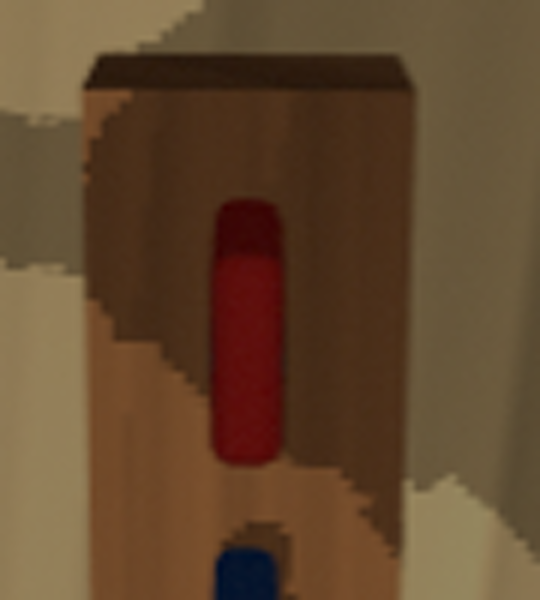

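```bash
python3 -c "
from h import *
s,r=pickle.load(open('wrist5.pkl','rb'))
f=lambda x,y:(240+x/6,140+y/6)
print(atz(r,f(248,359),.084,s))
a=atz(r,f(248,255),.084,s);b=atz(r,f(248,463),.084,s);print(np.linalg.norm(a-b),np.degrees(np.arctan2(*(a-b)[1::-1])))
a=atz(r,f(213,359),.084,s);b=atz(r,f(284,359),.084,s);print(np.linalg.norm(a-b))
a=atz(r,f(84,88),.04,s);b=atz(r,f(413,88),.04,s);print(a,b,np.linalg.norm(a-b),np.degrees(np.arctan2(*(a-b)[1::-1])))
b=atz(r,(256,317),.04,s);a=atz(r,(254,155),.04,s);print(np.degrees(np.arctan2(*(a-b)[1::-1])))
"
```

```text
[ 0.48349371 -0.3196324   0.084     ]
0.02883085281933182 -84.50119682531009
0.009465242785286987
[ 0.51060367 -0.34656309  0.04      ] [ 0.46181184 -0.35125106  0.04      ] 0.04901652363270272 5.488200324987115
-85.20610938705347
```

```bash
python3 -c "
from h import *
d=pickle.load(open('d0.pkl','rb'));t=d['top'];s=d['side']
for a,b in (((396.5,258),(286,374)),((421,229),(347,392))): print(tri(ray(t,a),ray(s,b)))"
```

```text
(array([ 0.39312334, -0.33794708,  0.07145669]), [np.float64(0.0005044035488813696), np.float64(0.0005044035488813892)])
(array([ 0.48205626, -0.42126893,  0.07665011]), [np.float64(0.0013334038070322183), np.float64(0.0013334038070322652)])
```

>>> move_arm([
  [[0.01,-0.04,-0.8],[0,0,0],-0.35],
  [[0,0,-0.8],[0,0,0],-0.35],
  [[0,0,0],[0,0,0],-0.35],
])

```text
clock: 7.35
tcp_pos: [0.4827, -0.3136, 0.1635]
orientation: [0.0, 0.74, -0.673, -0.003]
wrist_force: [0.1, 0.8, 0.0]
finger_gap: 0.0277
```

```bash
python3 -c "
from h import *
look('wrist',6)"
```

```text
t7.35 tcp [ 0.4827 -0.3136  0.1635] jaw-174.56 z [-0.005  0.004 -1.   ] gap0.0277 F [0.1 0.8 0. ] T [ 0.03  0.   -0.05] q [-0.716  0.358 -0.106  1.113  0.    -2.381]
```

View pics/wrist6.png

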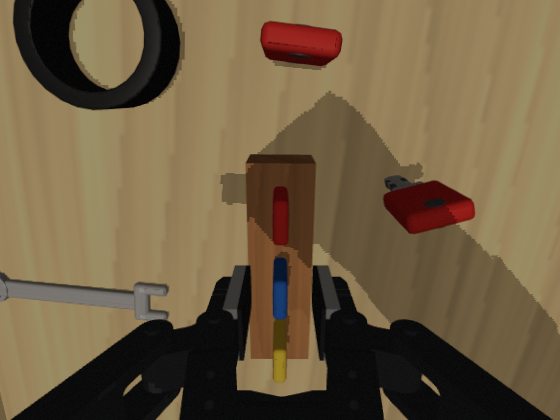

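>>> move_arm([
  [[0,0,-0.3],[0,0,0],-0.35],
  [[0,0,0],[0,0,0],-0.35],
  [[0,0,0],[0,0,0],-0.35],
  [[0,0,0],[0,0,0],-0.35],
])

```text
clock: 7.8
tcp_pos: [0.4848, -0.3163, 0.1561]
orientation: [0.0, 0.74, -0.672, 0.001]
wrist_force: [-0.5, -0.3, 0.5]
finger_gap: 0.0278
```

```bash
python3 -c "
from h import *
s,r=look('wrist',7)
crop(r,230,160,100,110,5,'pics/c7.png')
print(proj(r,np.array([.4835,-.3185,.084]),s))"
```

```text
t7.80 tcp [ 0.4848 -0.3163  0.1561] jaw-174.51 z [ 0.001 -0.001 -1.   ] gap0.0278 F [-0.5 -0.3  0.5] T [-0.01  0.01 -0.04] q [-0.717  0.362 -0.119  1.088 -0.    -2.383]
[284.42953866 234.62964823]
```

View pics/c7.png

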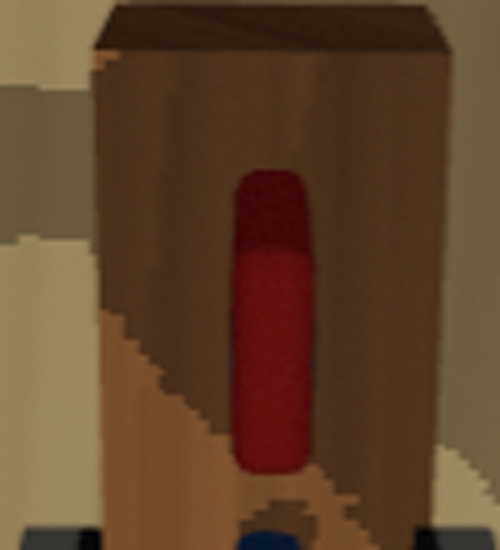

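>>> move_arm([
  [[-0.03,-0.08,-0.74],[0,0,0],-0.35],
  [[0,0,-0.74],[0,0,0],-0.35],
  [[0,0,-0.72],[0,0,0],-0.35],
  [[0,0,0],[0,0,0],-0.35],
  [[0,0,0],[0,0,0],-0.35],
])

```text
clock: 8.35
tcp_pos: [0.483, -0.3191, 0.0675]
orientation: [0.0, 0.74, -0.672, -0.0]
wrist_force: [-0.7, -0.8, 0.2]
finger_gap: 0.0275
```

```bash
python3 -c "
from h import *
s,r=look('wrist',8)
print(proj(r,np.array([.4835,-.3185,.084]),s))"
```

```text
t8.35 tcp [ 0.483  -0.3191  0.0675] jaw-174.51 z [-0.001  0.    -1.   ] gap0.0275 F [-0.7 -0.8  0.2] T [-0.01 -0.02  0.02] q [-0.722  0.438 -0.24   0.894 -0.    -2.389]
[280.65864855 331.02203791]
```

View pics/wrist8.png

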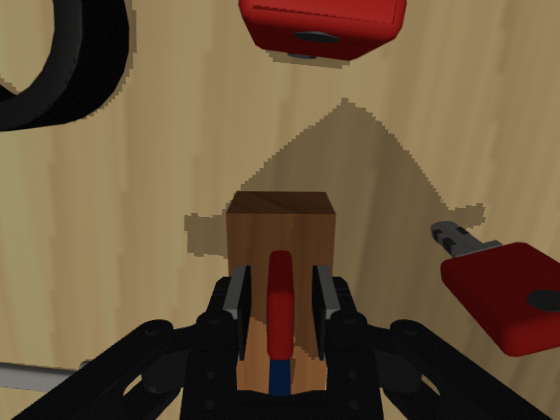

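>>> move_arm([
  [[0,0,0],[0,0,0],-1],
  [[0,0,0],[0,0,0],-1],
  [[0,0,0],[0,0,0],-1],
  [[0,0,0],[0,0,0],-1],
], newtons=80)

```text
clock: 8.8
tcp_pos: [0.4842, -0.3201, 0.0692]
orientation: [-0.0, 0.74, -0.672, 0.002]
wrist_force: [-0.3, -0.2, 5.9]
finger_gap: 0.009
```

```bash
python3 -c "
from h import *
s,r=look('wrist',9)
crop(r,220,200,120,200,3,'pics/c9.png')"
```

```text
t8.80 tcp [ 0.4842 -0.3201  0.0692] jaw-174.50 z [ 0.003 -0.003 -1.   ] gap0.0090 F [-0.3 -0.2  5.9] T [ 0.05  0.06 -0.  ] q [-0.722  0.436 -0.239  0.892 -0.    -2.389]
```

View pics/c9.png

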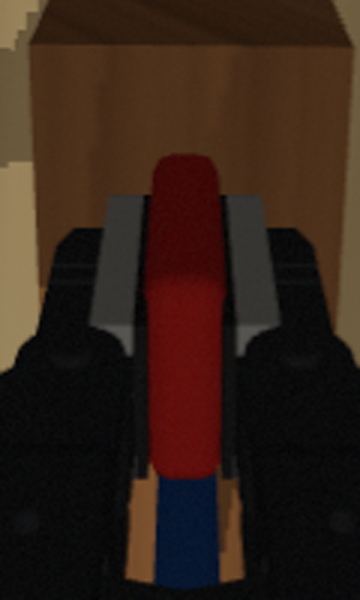

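```bash
cat > tool.py <<'E'
from h import *
def intool(r,uv,zt):
    o=r["mount"][:3,3];d=r["mount"][:3,:3]@np.array([*undist(r,uv),1]);return o+d*(zt-o[2])/d[2]
E
python3 -c "
from tool import *
s,r=pickle.load(open('wrist9.pkl','rb'))
for z in(-.017,-.0148,-.013):
  a=intool(r,(281.8,294.3),z);b=intool(r,(281.8,359.3),z);print(z,a,b,(a+b)/2,a-b)
"
```

```text
-0.017 [ 0.01506423 -0.00015922 -0.017     ] [-0.01290193 -0.0001044  -0.017     ] [ 0.00108115 -0.00013181 -0.017     ] [ 2.79661657e-02 -5.48203433e-05  0.00000000e+00]
-0.0148 [ 0.01373102 -0.00015338 -0.0148    ] [-1.48086999e-02 -9.74360947e-05 -1.48000000e-02] [-0.00053884 -0.00012541 -0.0148    ] [ 2.85397216e-02 -5.59446495e-05  0.00000000e+00]
-0.013 [ 0.01264021 -0.00014861 -0.013     ] [-1.63687826e-02 -9.17420029e-05 -1.30000000e-02] [-0.00186429 -0.00012017 -0.013     ] [ 2.90089947e-02 -5.68645364e-05  0.00000000e+00]
```

>>> move_arm([
  [[0,0,0.4],[0,0,0],-1],
  [[0,0,0.8],[0,0,0],-1],
  [[0,0,0.9],[0,0,0],-1],
  [[0,0,0.9],[0,0,0],-1],
  [[0,0,0.9],[0,0,0],-1],
])

```text
clock: 9.35
tcp_pos: [0.4829, -0.319, 0.2251]
orientation: [0.0, 0.74, -0.672, 0.0]
wrist_force: [0.4, -0.5, -0.3]
finger_gap: 0.0088
```

```bash
python3 -c "
from h import *
s,r=look('wrist',10)
look('side',10)
look('top',10)"
```

```text
t9.35 tcp [ 0.4829 -0.319   0.2251] jaw-174.50 z [ 0. -0. -1.] gap0.0088 F [ 0.4 -0.5 -0.3] T [-0.03 -0.05  0.01] q [-0.722  0.328  0.005  1.247 -0.    -2.389]
t9.40 tcp [ 0.485  -0.3207  0.2318] jaw-174.50 z [ 0.008 -0.007 -1.   ] gap0.0086 F [ 2.1 -1.3  3.6] T [-0.13 -0.09  0.03] q [-0.722  0.323  0.014  1.252 -0.    -2.389]
t9.45 tcp [ 0.4853 -0.321   0.2295] jaw-174.50 z [ 0.008 -0.007 -1.   ] gap0.0092 F [ 1.2 -0.9  0.6] T [-0.03 -0.03  0.01] q [-0.722  0.324  0.011  1.247 -0.    -2.389]
```

View pics/side10.png

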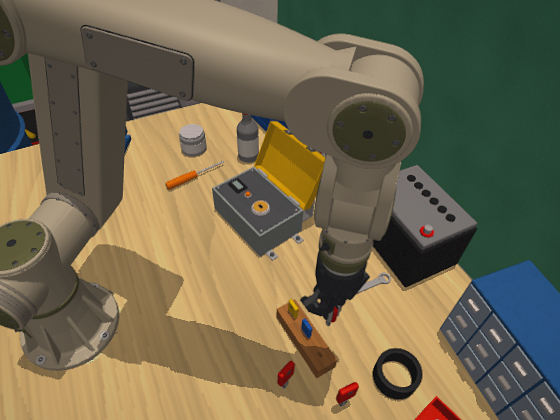

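View pics/top10.png

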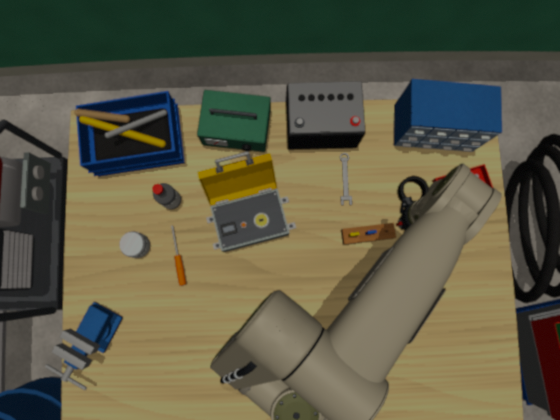

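```bash
python3 -c "
from h import *
crop(pickle.load(open('side10.pkl','rb'))[1],210,170,100,80,7,'pics/s10c.png')
crop(pickle.load(open('top10.pkl','rb'))[1],205,185,90,70,8,'pics/t10c.png')"
```

```text
(no output)
```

View pics/s10c.png

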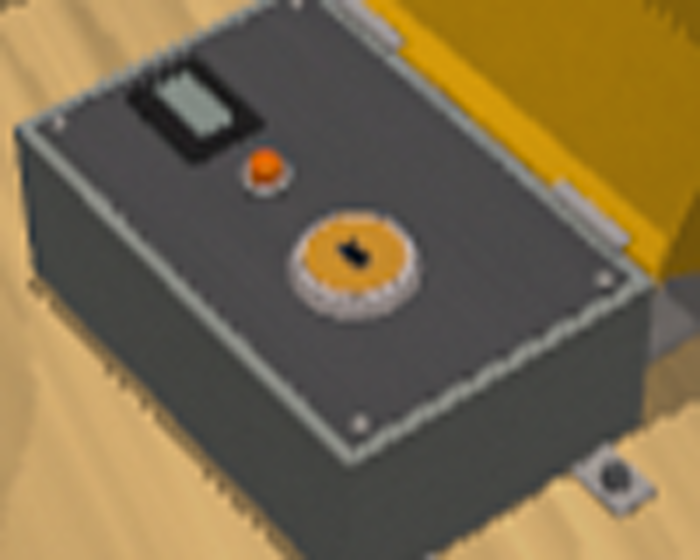

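View pics/t10c.png

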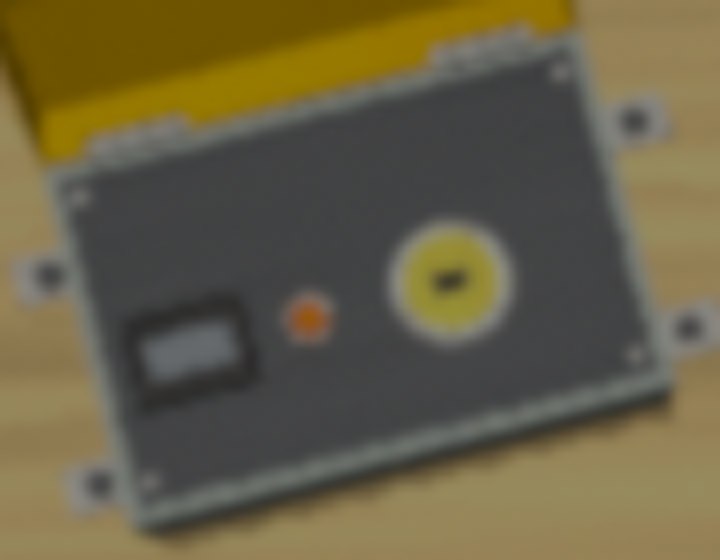

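```bash
python3 -c "
from h import *
t=pickle.load(open('top10.pkl','rb'))[1];s=pickle.load(open('side10.pkl','rb'))[1]
f=lambda x,y:(205+x/8,185+y/8);g=lambda x,y:(210+x/7,170+y/7)
an=lambda a,b:np.degrees(np.arctan2(*(a-b)[1::-1]))
def pr(fn,r,L):
  P=[atz(r,fn(*p),z) for p,z in L];print(np.round(P,4)); return P
P=pr(f,t,[((79,197),.086),((560,72),.086),((636,355),.086),((150,483),.086),((451,281),.093)])
print(an(P[0],P[1]),an(P[3],P[2]),an(P[0],P[3]),an(P[1],P[2]),np.mean(P[:4],0))
P=pr(g,s,[((58,124),.086),((296,3),.086),((605,279),.086),((360,424),.086),((356,254),.093)])
print(an(P[0],P[3]),an(P[1],P[2]),an(P[1],P[0]),an(P[2],P[3]),np.mean(P[:4],0))
"
```

```text
[[0.5611 0.2269 0.086 ]
 [0.6051 0.0366 0.086 ]
 [0.4922 0.0104 0.086 ]
 [0.448  0.2005 0.086 ]
 [0.5225 0.0814 0.093 ]]
103.01099022000639 103.0975781501356 13.119574575704402 13.050760253931138 [0.5266004  0.11860219 0.086     ]
[[0.4511 0.1996 0.086 ]
 [0.5649 0.2257 0.086 ]
 [0.6096 0.0352 0.086 ]
 [0.4965 0.0092 0.086 ]
 [0.5269 0.0802 0.093 ]]
103.409193663054 103.20750788373019 12.92255620161433 12.980807797333583 [0.53055354 0.11740758 0.086     ]
```

>>> move_arm([
  [[0.09,0.91,0],[0,0,0.09],-1],
  [[0.09,0.91,0],[0,0,0.09],-1],
  [[0.09,0.91,0],[0,0,0.09],-1],
  [[0.09,0.91,0],[0,0,0.09],-1],
  [[0.09,0.91,0],[0,0,0.09],-1],
])

```text
clock: 10.0
tcp_pos: [0.5002, -0.1355, 0.2218]
orientation: [0.0, 0.761, -0.649, -0.001]
wrist_force: [0.3, 0.6, -0.7]
finger_gap: 0.009
```

>>> move_arm([
  [[0.09,0.91,0],[0,0,0.09],-1],
  [[0.09,0.91,0],[0,0,0.09],-1],
  [[0.09,0.91,0],[0,0,0.09],-1],
  [[0.09,0.91,0],[0,0,0.09],-1],
  [[0.09,0.91,0],[0,0,0.09],-1],
])

```text
clock: 10.5
tcp_pos: [0.5182, 0.0464, 0.2219]
orientation: [0.001, 0.781, -0.624, -0.001]
wrist_force: [-0.2, -0.5, -0.9]
finger_gap: 0.0092
```

>>> move_arm([
  [[0.09,0.91,0],[0,0,0.09],-1],
  [[0,0,0],[0,0,0],-1],
  [[0,0,0],[0,0,0],-1],
  [[0,0,0],[0,0,0],-1],
])

```text
clock: 10.9
tcp_pos: [0.5222, 0.0806, 0.2224]
orientation: [0.001, 0.785, -0.62, -0.0]
wrist_force: [-0.2, -0.3, -0.4]
finger_gap: 0.0091
```

```bash
python3 -c "
from h import *
s,r=look('wrist',11)
stat()"
```

```text
t10.90 tcp [0.5222 0.0806 0.2224] jaw-166.62 z [-0.001 -0.    -1.   ] gap0.0091 F [-0.2 -0.3 -0.4] T [ 0.01 -0.03  0.02] q [ 1.000e-03  2.340e-01 -1.290e-01  1.209e+00 -0.000e+00 -1.803e+00]
t10.95 tcp [0.5223 0.0803 0.2226] jaw-166.66 z [-0.001 -0.    -1.   ] gap0.0091 F [-0.2 -0.9 -0.6] T [-0.01 -0.05 -0.03] q [ 1.000e-03  2.340e-01 -1.290e-01  1.209e+00 -0.000e+00 -1.803e+00]
```

View pics/wrist11.png

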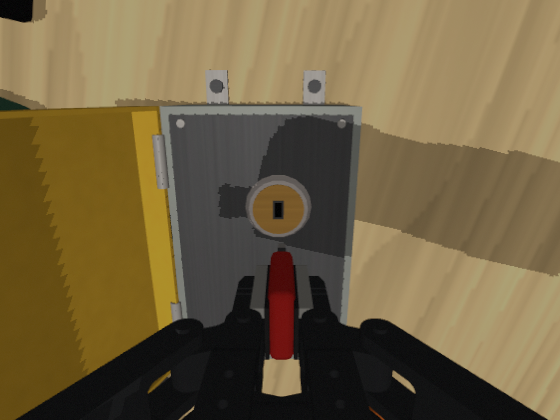

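```bash
python3 -c "
from tool import *
s,r=pickle.load(open('wrist11.pkl','rb'))
crop(r,235,165,100,100,6,'pics/c11.png')
print(intool(r,(278,210),.1295),proj(r,np.array([*s['tcp_pos'][:2],.093]),s))"
```

```text
[-0.00067171 -0.00281949  0.1295    ] [281.46455083 209.2038389 ]
```

View pics/c11.png

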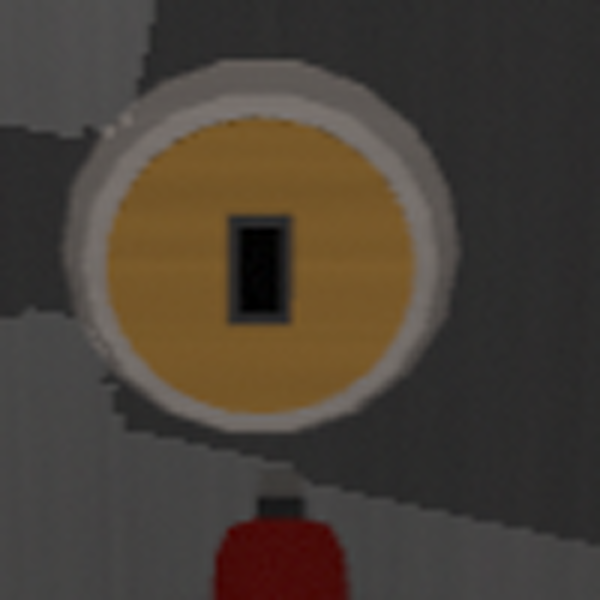

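>>> move_arm([
  [[0.057,0.03,-0.5],[0,0,-0.03],-1],
  [[0,0,-0.5],[0,0,0],-1],
  [[0,0,-0.5],[0,0,0],-1],
  [[0,0,0],[0,0,0],-1],
  [[0,0,0],[0,0,0],-1],
])

```text
clock: 11.45
tcp_pos: [0.5247, 0.0815, 0.1632]
orientation: [0.0, 0.783, -0.622, -0.0]
wrist_force: [0.2, 0.6, -1.0]
finger_gap: 0.0087
```

```bash
python3 -c "
from tool import *
s,r=look('wrist',12)
crop(r,210,180,140,180,3,'pics/c12.png')
s,r=look('side',12)
crop(r,210,120,100,110,5,'pics/s12.png')"
```

```text
t11.45 tcp [0.5247 0.0815 0.1632] jaw-166.92 z [-0.001 -0.    -1.   ] gap0.0087 F [ 0.2  0.6 -1. ] T [ 0.02 -0.03  0.03] q [ 0.003  0.272 -0.228  1.071 -0.    -1.796]
t11.50 tcp [0.5254 0.0817 0.1639] jaw-166.90 z [ 0.001 -0.    -1.   ] gap0.0090 F [-0.7 -0.1  0.3] T [ 0.02  0.01 -0.  ] q [ 0.003  0.272 -0.227  1.071 -0.    -1.796]
```

View pics/c12.png

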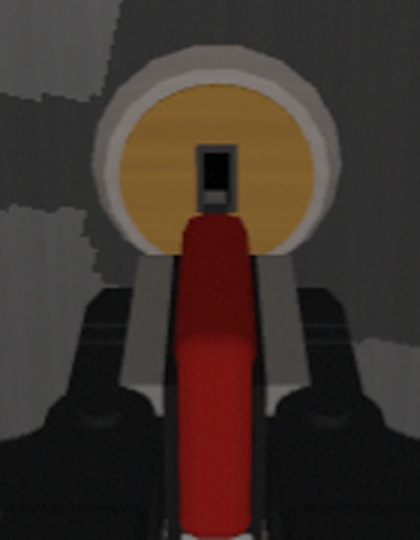

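View pics/s12.png

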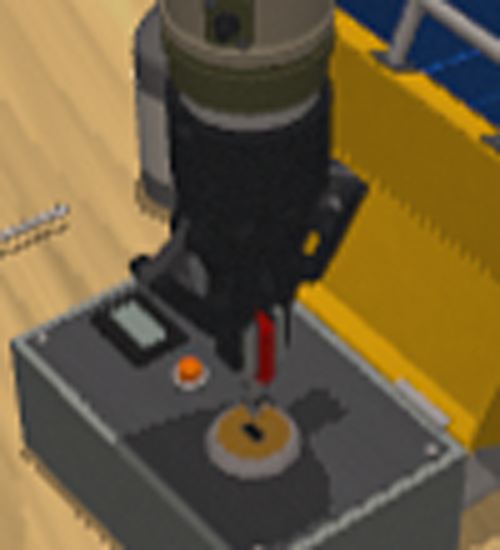

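```bash
python3 -c "
from tool import *
s,r=pickle.load(open('wrist12.pkl','rb'))
crop(r,260,215,45,50,12,'pics/c12b.png')
def pt(X):
  p=np.linalg.inv(r['mount'])@np.append(X,1);p=p[:2]/p[2];p=p*(1+r['k1']*(p@p));return p*r['mtx'][0,0]+r['mtx'][:2,2]
for X in [(0,0,.058),(.003,0,.0575),(.005,0,.053),(.005,0,.048),(.008,0,.028),(.005,-.002,.05),(.005,.002,.05)]: print(X,(pt(np.array(X))-[260,215])*12)
print(intool(r,(210+216/3,180+179/3),.1632-.093))
s,r=pickle.load(open('side12.pkl','rb'))
crop(r,245,180,35,35,16,'pics/s12b.png')
T=s['tcp_pos']
for dz in(.058,.05,.07): print((proj(r,np.array([T[0],T[1],T[2]-dz]))-[245,180])*16)
"
```

```text
(0, 0, 0.058) [262.50537953 387.59242061]
(0.003, 0, 0.0575) [262.65151942 332.87802729]
(0.005, 0, 0.053) [262.90634984 331.04196706]
(0.005, 0, 0.048) [263.1025229  375.09716834]
(0.008, 0, 0.028) [264.15680071 507.71061565]
(0.005, -0.002, 0.05) [218.4429913  357.14898051]
(0.005, 0.002, 0.05) [307.60245974 357.26894328]
[-3.99070502e-04  9.54112181e-05  7.02000000e-02]
[240.79138303 363.62281594]
[240.22473867 329.74317909]
[241.63100459 413.75754797]
```

View pics/c12b.png

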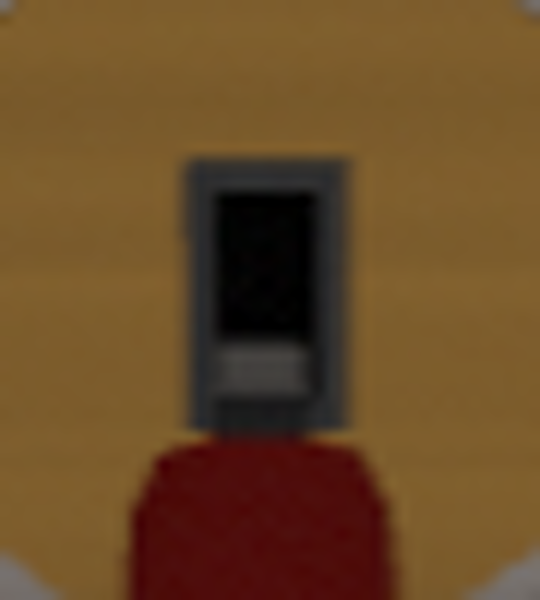

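View pics/s12b.png

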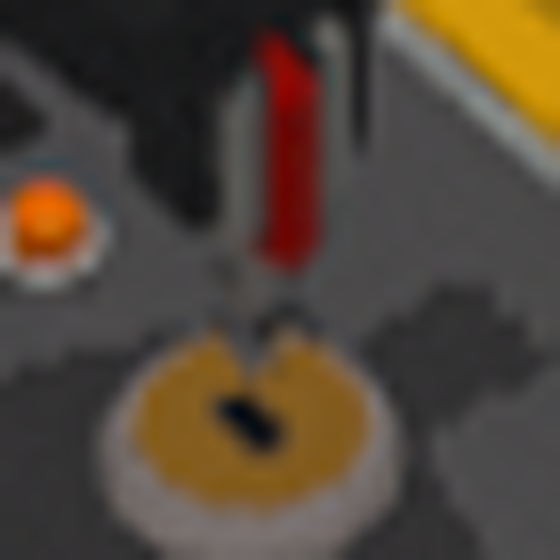

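>>> move_arm([
  [[0,0,-0.15],[0,0,0],-1],
  [[0,0,-0.15],[0,0,0],-1],
  [[0,0,-0.15],[0,0,0],-1],
  [[0,0,0],[0,0,0],-1],
])

```text
clock: 11.95
tcp_pos: [0.5246, 0.0814, 0.1441]
orientation: [0.001, 0.783, -0.622, 0.0]
wrist_force: [1.2, -4.6, -4.9]
finger_gap: 0.0094
```

```bash
python3 -c "
from tool import *
s,r=look('wrist',13)
crop(r,230,200,100,120,5,'pics/c13.png')
"
```

```text
t11.95 tcp [0.5246 0.0814 0.1441] jaw-166.86 z [-0.001 -0.003 -1.   ] gap0.0094 F [ 1.2 -4.6 -4.9] T [-1.13 -0.3   0.01] q [ 0.004  0.286 -0.259  1.027 -0.003 -1.796]
```

View pics/c13.png

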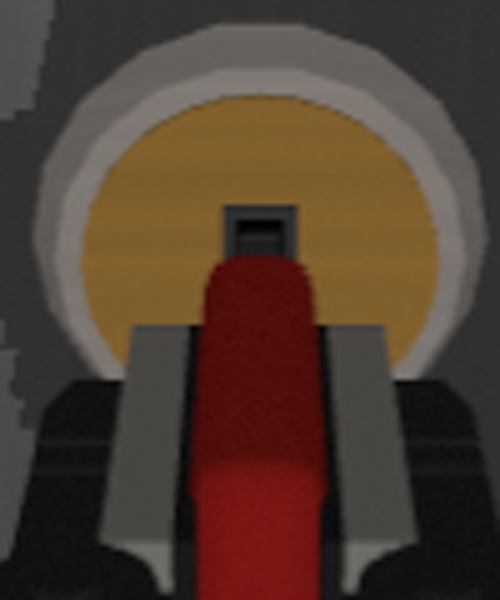

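>>> move_arm([
  [[0,-0.02,0],[0,0,0],-1],
  [[0,0,0],[0,0,0],-1],
  [[0,0,0],[0,0,0],-1],
])

```text
clock: 12.3
tcp_pos: [0.5248, 0.0813, 0.1449]
orientation: [0.001, 0.783, -0.621, -0.0]
wrist_force: [0.8, -4.8, -2.4]
finger_gap: 0.0091
```

```bash
python3 -c "
from tool import *
stat()
"
```

```text
t12.30 tcp [0.5248 0.0813 0.1449] jaw-166.84 z [-0.001 -0.001 -1.   ] gap0.0091 F [ 0.8 -4.8 -2.4] T [-1.16 -0.09  0.01] q [ 3.000e-03  2.860e-01 -2.580e-01  1.028e+00 -1.000e-03 -1.798e+00]
```

>>> move_arm([
  [[0,-0.03,0],[0,0,0],-1],
  [[0,0,0],[0,0,0],-1],
  [[0,0,0],[0,0,0],-1],
])

```text
clock: 12.6
tcp_pos: [0.525, 0.0809, 0.1453]
orientation: [-0.0, 0.784, -0.621, -0.0]
wrist_force: [-0.3, -0.0, -1.6]
finger_gap: 0.009
```

```bash
python3 -c "
from tool import *
stat()
"
```

```text
t12.60 tcp [0.525  0.0809 0.1453] jaw-166.81 z [ 0.     0.001 -1.   ] gap0.0090 F [-0.3 -0.  -1.6] T [-0.18  0.09 -0.03] q [ 1.000e-03  2.850e-01 -2.580e-01  1.028e+00  1.000e-03 -1.800e+00]
```

>>> move_arm([
  [[0,0,-0.05],[0,0,0.75],-1],
  [[0,0,-0.05],[0,0,-0.75],-1],
  [[0,0,-0.05],[0,0,-0.75],-1],
  [[0,0,-0.05],[0,0,0.75],-1],
])

```text
clock: 13.0
tcp_pos: [0.5255, 0.08, 0.1384]
orientation: [0.0, 0.783, -0.622, 0.001]
wrist_force: [-1.1, -4.2, 6.4]
finger_gap: 0.0088
```

```bash
python3 -c "
from tool import *
stat()
"
```

```text
t13.00 tcp [0.5255 0.08   0.1384] jaw-166.89 z [ 0.002 -0.001 -1.   ] gap0.0088 F [-1.1 -4.2  6.4] T [-1.    0.21 -0.01] q [ 1.000e-03  2.900e-01 -2.690e-01  1.010e+00 -1.000e-03 -1.799e+00]
```

>>> move_arm([
  [[0,-0.02,-0.07],[0,0,0.75],-1],
  [[0,0,-0.07],[0,0,-0.75],-1],
  [[0,0,-0.07],[0,0,-0.75],-1],
  [[0,0,-0.07],[0,0,0.75],-1],
])

```text
clock: 13.4
tcp_pos: [0.5254, 0.08, 0.1277]
orientation: [-0.001, 0.783, -0.622, 0.001]
wrist_force: [-2.8, -1.6, 10.5]
finger_gap: 0.0092
```

```bash
python3 -c "
from tool import *
stat()
"
```

```text
t13.40 tcp [0.5254 0.08   0.1277] jaw-166.86 z [ 0.002  0.    -1.   ] gap0.0092 F [-2.8 -1.6 10.5] T [-0.38  0.7  -0.01] q [-0.     0.298 -0.286  0.985  0.    -1.8  ]
```

>>> move_arm([
  [[-0.01,0,-0.05],[0,0,0.75],-1],
  [[0,0,-0.05],[0,0,-0.75],-1],
  [[0,0,-0.05],[0,0,-0.75],-1],
  [[0,0,-0.05],[0,0,0.75],-1],
])

```text
clock: 13.8
tcp_pos: [0.5255, 0.08, 0.1218]
orientation: [-0.001, 0.783, -0.622, 0.001]
wrist_force: [-9.9, -1.2, 34.3]
finger_gap: 0.0091
```

```bash
python3 -c "
from tool import *
s,r=look('wrist',14)
crop(r,230,180,100,160,3.5,'pics/c14.png')
s,r=look('side',14)
crop(r,210,120,100,110,5,'pics/s14.png')
"
```

```text
t13.80 tcp [0.5255 0.08   0.1218] jaw-166.86 z [ 0.004  0.    -1.   ] gap0.0091 F [-9.9 -1.2 34.3] T [-0.34  2.29 -0.15] q [-0.     0.302 -0.296  0.968  0.    -1.8  ]
t13.85 tcp [0.5255 0.08   0.1219] jaw-166.37 z [ 0.004  0.    -1.   ] gap0.0092 F [-7.1 -1.8 23. ] T [-0.41  1.57 -0.01] q [-0.     0.302 -0.296  0.968  0.    -1.809]
```

View pics/c14.png

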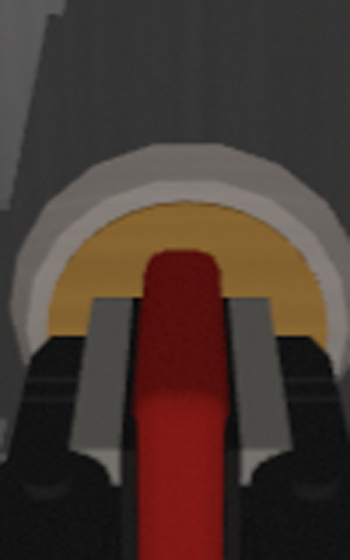

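View pics/s14.png

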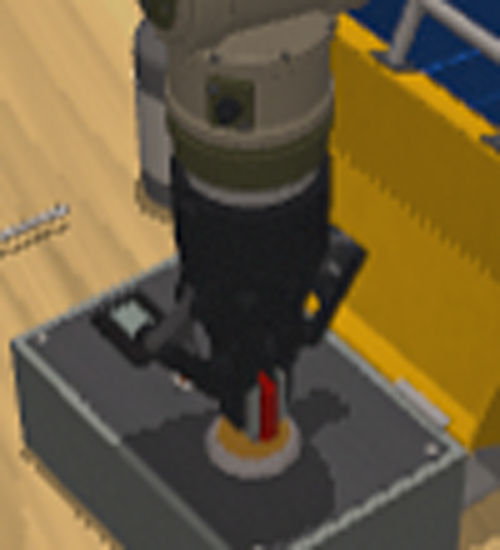

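>>> move_arm([
  [[-0.02,0,0.01],[0,0,0.7],-1],
  [[0,0,0],[0,0,-0.7],-1],
  [[0,0,0],[0,0,-0.7],-1],
  [[0,0,0],[0,0,0.7],-1],
  [[0,0,0],[0,0,0],-1],
])

```text
clock: 14.4
tcp_pos: [0.5252, 0.0799, 0.1219]
orientation: [-0.002, 0.784, -0.62, 0.002]
wrist_force: [-4.8, -1.4, 18.7]
finger_gap: 0.0094
```

```bash
python3 -c "
from tool import *
stat()
"
```

```text
t14.40 tcp [0.5252 0.0799 0.1219] jaw-166.68 z [ 0.005  0.    -1.   ] gap0.0094 F [-4.8 -1.4 18.7] T [-0.45  1.12  0.03] q [-0.     0.301 -0.298  0.967  0.    -1.803]
```

The depth stays at 0.122 whether I push with 19 N or 34 N, so the shoulder is on the lock face. The bow sits at the same pixel row in the wrist view as when it was gripped, so the key has not slipped. Now the turn.

>>> move_arm([
  [[0,0,0],[0,0,-0.8],-1],
  [[0,0,0],[0,0,-0.8],-1],
  [[0,0,0],[0,0,-0.8],-1],
  [[0,0,0],[0,0,-0.8],-1],
  [[0,0,0],[0,0,-0.8],-1],
])

```text
clock: 14.9
tcp_pos: [0.5248, 0.0797, 0.1219]
orientation: [0.002, -0.58, 0.814, -0.001]
wrist_force: [-6.8, -3.0, 20.5]
finger_gap: 0.0092
```

```bash
python3 -c "
from tool import *
s,r=look('wrist',15)
"
```

```text
t14.90 tcp [0.5248 0.0797 0.1219] jaw160.94 z [ 0.004 -0.    -1.   ] gap0.0092 F [-6.8 -3.  20.5] T [-0.61  1.43  0.11] q [-0.     0.3   -0.298  0.968 -0.    -1.239]
```

View pics/wrist15.png

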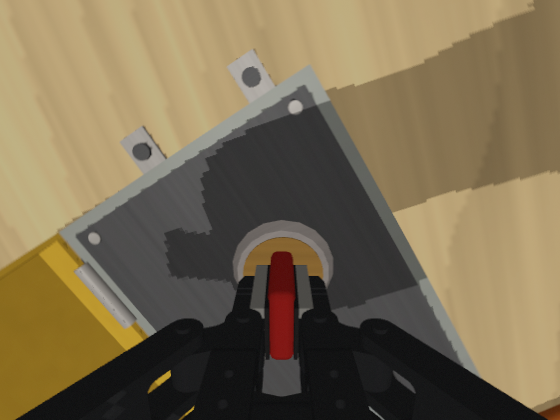

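>>> move_arm([
  [[0,0,0],[0,0,-0.9],-1],
  [[0,0,0],[0,0,-0.9],-1],
  [[0,0,0],[0,0,-0.9],-1],
  [[0,0,0],[0,0,-0.9],-1],
])

```text
clock: 15.35
tcp_pos: [0.5243, 0.08, 0.1219]
orientation: [0.002, -0.359, 0.933, -0.0]
wrist_force: [-6.7, -1.5, 22.4]
finger_gap: 0.0092
```

```bash
python3 -c "
from tool import *
stat()
"
```

```text
t15.35 tcp [0.5243 0.08   0.1219] jaw132.12 z [ 0.003  0.    -1.   ] gap0.0092 F [-6.7 -1.5 22.4] T [-0.38  1.77  0.1 ] q [-0.     0.3   -0.299  0.969  0.    -0.735]
```

>>> move_arm([
  [[0,0,0],[0,0,-0.9],-1],
  [[0,0,0],[0,0,-0.9],-1],
  [[0,0,0],[0,0,-0.9],-1],
  [[0,0,0],[0,0,-0.9],-1],
  [[0,0,0],[0,0,0],-1],
])

```text
clock: 15.85
tcp_pos: [0.5239, 0.0804, 0.1219]
orientation: [0.001, -0.117, 0.993, 0.001]
wrist_force: [-7.8, -0.6, 21.9]
finger_gap: 0.0093
```

```bash
python3 -c "
from tool import *
s,r=look('wrist',16)
crop(r,200,190,160,180,3,'pics/c16.png')
s,r=look('side',16)
crop(r,180,80,160,150,4,'pics/s16.png')
"
```

```text
t15.85 tcp [0.5239 0.0804 0.1219] jaw103.48 z [ 0.003  0.001 -1.   ] gap0.0093 F [-7.8 -0.6 21.9] T [-0.11  1.91  0.14] q [ 0.     0.3   -0.299  0.969  0.001 -0.235]
t15.90 tcp [0.5239 0.0804 0.1219] jaw103.61 z [ 0.003  0.001 -1.   ] gap0.0087 F [-8.  -0.3 22.5] T [-0.12  1.93  0.14] q [ 0.     0.3   -0.299  0.969  0.001 -0.237]
```

View pics/c16.png

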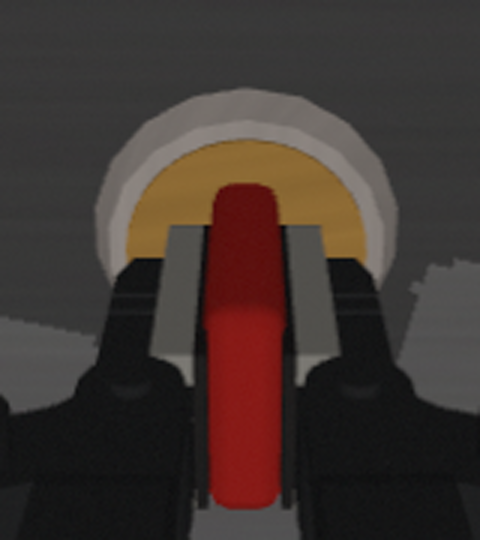

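View pics/s16.png

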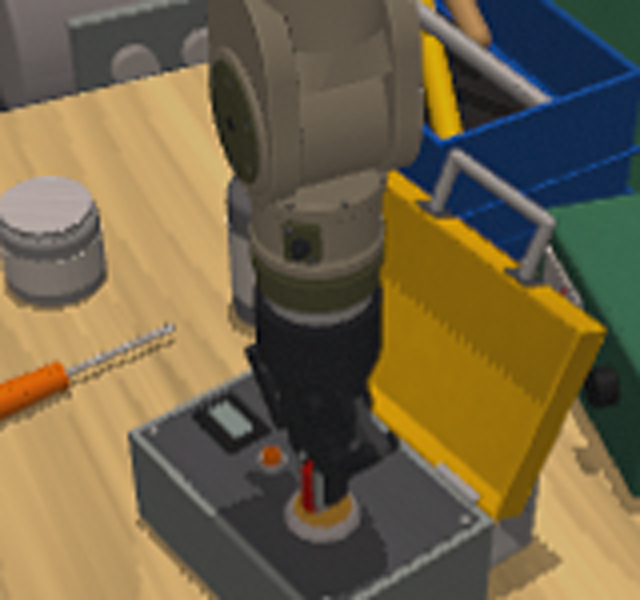

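>>> move_arm([
  [[0,0,0],[0,0,-0.4],-1],
  [[0,0,0],[0,0,0],-1],
  [[0,0,0],[0,0,0],-1],
  [[0,0,0],[0,0,0],-1],
])

```text
clock: 16.35
tcp_pos: [0.5239, 0.0805, 0.1219]
orientation: [0.001, -0.091, 0.996, 0.001]
wrist_force: [-7.4, 0.4, 23.5]
finger_gap: 0.0088
```

```bash
python3 -c "
from tool import *
stat()
s,r=look('wrist',17)
crop(r,200,190,160,180,3,'pics/c17.png')
look('top',17);stat()
"
```

```text
t16.35 tcp [0.5239 0.0805 0.1219] jaw100.44 z [ 0.003  0.001 -1.   ] gap0.0088 F [-7.4  0.4 23.5] T [-0.07  1.94  0.13] q [ 0.     0.3   -0.299  0.969  0.001 -0.182]
t16.35 tcp [0.5239 0.0805 0.1219] jaw100.44 z [ 0.003  0.001 -1.   ] gap0.0088 F [-7.4  0.4 23.5] T [-0.07  1.94  0.13] q [ 0.     0.3   -0.299  0.969  0.001 -0.182]
t16.40 tcp [0.5239 0.0805 0.1219] jaw100.44 z [ 0.003  0.001 -1.   ] gap0.0090 F [-7.6 -0.7 22.8] T [-0.01  1.92  0.15] q [ 0.     0.3   -0.299  0.969  0.001 -0.182]
t16.45 tcp [0.5239 0.0805 0.1219] jaw100.44 z [ 0.003  0.001 -1.   ] gap0.0092 F [-7.5  0.3 22.4] T [-0.08  1.97  0.12] q [ 0.     0.3   -0.299  0.969  0.001 -0.182]
```

View pics/c17.png

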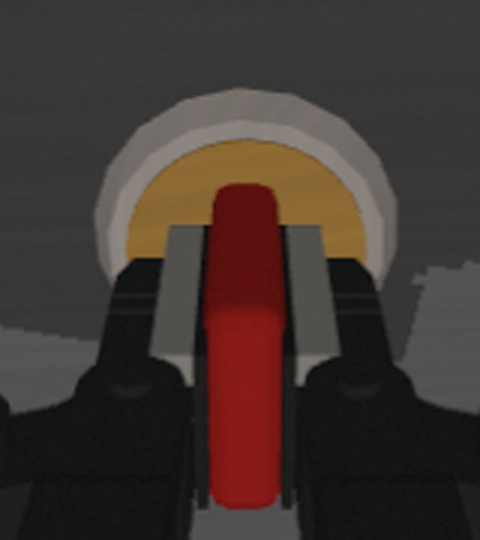

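View pics/top17.png

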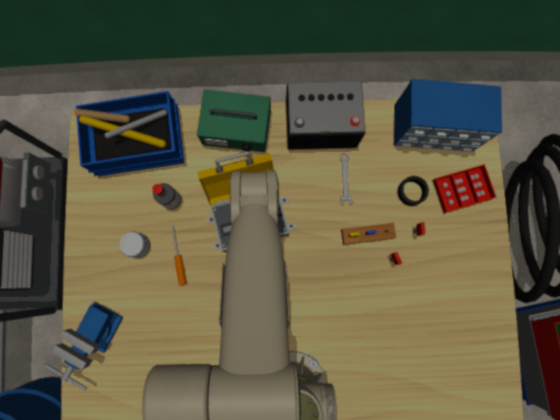

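```bash
python3 -c "
from tool import *
from workcell import job
print(job.hand_in());stat()
"
```

```text
the job is handed in; nothing more can be done
None
the job is handed in; nothing more can be done
```

I lifted the yellow lid onto its stop, pushed the red key home in the lock with a little rocking, then turned it about a quarter turn clockwise. I handed the job in with the key still gripped and held turned, at 16.45 s on the robot clock. No verdict was reported.

**Last checks before handing in:**
- **Lid:** the top view shows it still leaning back on its stop.
- **Key depth:** the tool height stayed at 0.122 m whether the wrist force showed 19 N or 34 N, so the shoulder is on the lock's face. The key had not slipped in the fingers.
- **Turn:** the key is turned about 92.7°. Allowing for 7° of play, I estimate the lock at about 1.49 rad, held steady against about 0.13–0.15 N m of spring. This is worked out from the tool angle, as the lock angle itself cannot be read.
- **Grip and push:** finger gap 9 mm on the 10 mm bow at an 80 N setting, with about 23 N pushing down. The tool is upright within 0.004 rad.
- **Other things:** in the top view the yellow and blue keys are still in the block and the bystanders look unmoved.

**Loose ends:** top and side views disagreed by up to 4 mm on the lock's x position, so I used the wrist camera for the final alignment. About 7.5 N of sideways force remained on the key at the end.

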